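# Touch off the three-pad fixture plate before work

## Task

Find where the T-shaped aluminium fixture plate lies by touching it off on its three round sprung pads: bring the fingertips down gently onto the top of each pad until it just gives, and rest them there for a moment. Begin with the single pad at the end of the stem, then go round clockwise as seen from above. The plate lies loose on the bench: do not shift it, and leave the fingers clear of it at the end.

Things in the scene. Friction and masses are not known exactly. Their poses are not given: they have to be found in the camera images.
- fixture_plate: T-shaped aluminium plate, about 0.8 kg, loose and flat on the bench at any yaw. 14 mm thick, low ribs on top. Crossbar x -80 to -20 mm, 170 mm wide (y); stem 70 mm wide, to x +93 mm. Origin on its underside; x along the stem, away from the crossbar, z up. Not wanted: a rectangular plate with four such pads, a heatsink, a meter and a screwdriver, all under 60 mm high.
- pad_single: First pad to touch: alone near the end of the stem, at x +70, y 0 mm from the plate's origin. Round flat cap 28 mm across on a steel neck. It gives straight down under a light push (1.5 N per mm, hard stop at 6 mm) and rises again when left. The origin is the centre of its flat top, 38 mm above the bench when not pressed; z up.
- pad_right: Second pad to touch: on the crossbar at x -50, y -62 mm, the next one clockwise from the single pad as seen from above. Round flat cap 28 mm across on a steel neck. It gives straight down under a light push (1.5 N per mm, hard stop at 6 mm) and rises again when left. The origin is the centre of its flat top, 38 mm above the bench when not pressed; z up.
- pad_left: Third pad to touch: on the crossbar at x -50, y +62 mm. Round flat cap 28 mm across on a steel neck. It gives straight down under a light push (1.5 N per mm, hard stop at 6 mm) and rises again when left. The origin is the centre of its flat top, 38 mm above the bench when not pressed; z up.
Mind the look-alikes: they are no part of the job. Leave any black look-alike of the fixture_plate alone.

How it is judged:
By the outcome, as a careful person would: the job done as asked, in the order asked, and still so for the second after the job is handed in, with the robot touching nothing.
It also fails if it takes over 38 s, if anything falls off the work surface, if the arm or the gripper's body presses on something with over 40 N, if the wrist force passes 120 N, or if a joint passes its speed limit or range.

## Robot

A 7-joint arm with a two-finger parallel gripper is mounted at the origin on the work surface. World frame = base frame: x ahead of the robot, y to its left, z up, the work surface at z = 0. Lengths are in mm, angles in rad, forces in N, time in s.
With the tool pointing down it reaches from about 400 to 875 mm from the base axis. Payload 6.5 kg.
Tool frame: the origin (TCP) lies midway between the tips of the shut fingers; the grasp point (between the pads) lies manip.grasp_offset behind it (manip.grasp_offset is the distance from the TCP to the grasp point, in mm); z points along the fingers, x is the direction in which the jaws open and shut, and the axes are right-handed (so a half turn about z gives the same grasp; the last joint's range is limited). The gripper opens to 88 mm and grips with 3 to 60 N. Pads are 18 mm wide; open, the fingers measure 123 mm over their backs; the gripper's body (75 mm by 187 mm) begins 45 mm behind the grasp point.
Start: joints at [1.147, 0.536, -0.004, 1.538, 0.003, 1.067, -0.071], TCP at [227.635, -608.829, 238.716] pointing down, gripper open.
Joint ranges: [-2.7, 2.7], [-0.37, 2.16], [-1.27, 1.26], [0.24, 2.4], [-1.31, 4.45], [0.19, 1.91], [-2.76, 2.76]. Speed limits (rad/s): [2.39, 2.39, 3.14, 3.14, 3.14, 3.14, 3.14].

## Interface

Orientations are given as a unit quaternion [w, x, y, z].
In Python, from workcell import manip gives the robot as it stands.
- The arm moves only by the shell command python3 -m jog 'ROWS' [FORCE]. ROWS is a JSON object of lists of equal length, an entry for each row: "fingers": the opening, from -1 (shut) to 1 (fully open); "dp": the shift along the tool's x, y, z in mm, a list of three; "rot": the turn, a rotation vector about the tool's x, y, z in degrees, a list of three. A call has 1 to 12 rows; each row shifts and turns the commanded pose from where the row before left it, along the tool's axes as they then stand; what a row does not reach is not made up. A row lasts 1/12 s, in which the tool goes at most 41.7 mm and 7.16 degrees, less where a joint would pass 70% of its speed; a pose out of reach is approached as far as the arm can. A call is refused whole if a number of a shift passes 41.7 or a number of a turn 7.16, either way. A call with a gripper value outside its range is refused whole. The fingers move at their own pace and stop on an object; FORCE is the grip in N (left out, the last holds). Time passes only in rows, so rows that do not move let the fingers close. It gives the time, the measured TCP pose, the force and the opening at its end, in the units of the state.
- manip.read_state(): the state, without advancing time (a new reading comes with each control period).
- manip.snapshot(name): name is "scene" or "top"; returns (picture, depth): 400x640x3 uint8, red, green, blue; 400x640 float32, mm along the optical axis (not along the pixel's ray), 0 where there is no reading.
- manip.calibration(name): a dict with "fx", "fy", "cx", "cy" (pixels), "T" (4x4, takes a point from camera to world coordinates). Camera axes: x right, y up, looking along -z (the intrinsics and any distortion apply to the point x, -y, -z); pixel columns grow to the right and rows downward; lengths in mm; the calibration is good to about 2 mm. A picture is of the moment at which its call begins. calibration takes no time and is no camera call.
- manip.close_job(): hands the job in, once; it reports no verdict.
The state is a dict: "t": time; "joints": joint angles; "dq": joint speeds; "tau": joint torques, N m; "position": TCP position; "tcp_rot": TCP orientation; "force": force on the tool from outside, world axes, zero at the start; "moment": the same for the moment, N m; "opening": finger opening in mm.
Only numpy, scipy, OpenCV 4.12 (cv2) and the standard library are available. Lean on these libraries where they do the work, as an engineer would, in place of code of your own. Each camera call takes 0.05 s, during which the arm holds its last target.

## Working session

There is one attempt and no reset: what is moved stays moved. The work goes in short steps, Python scripts to look and compute and a shell command to move; the robot and the scene stay as the last step left them, time stands still between calls to the robot, and variables do not carry over. Pictures are saved under pics/ and viewed, and the job is handed in when it is done.

```bash
ls; mkdir -p pics; python3 - <<'E'
from workcell import manip
import cv2,numpy as np
for n in("scene","top"):
    p,d=manip.snapshot(n); cv2.imwrite(f"pics/{n}0.png",p[:,:,::-1]); np.savez(f"{n}0.npz",p=p,d=d)
    c=manip.calibration(n); print(n,{k:np.round(v,3).tolist() if k=='T' else v for k,v in c.items()})
print(manip.read_state(),manip.grasp_offset)
E
```

```text
pics
scene {'fx': 468.7668862140272, 'fy': 468.7668862140272, 'cx': 309.4698444275678, 'cy': 198.30126732535135, 'T': [[-0.89, -0.37, 0.266, 800.901], [0.456, -0.712, 0.534, 601.668], [-0.007, 0.596, 0.803, 973.428], [0.0, 0.0, 0.0, 1.0]]}
top {'fx': 398.989932323944, 'fy': 398.989932323944, 'cx': 319.4142133684179, 'cy': 192.57566939097848, 'T': [[0.021, 0.995, -0.092, 404.422], [-1.0, 0.024, 0.021, 18.816], [0.023, 0.092, 0.996, 1036.691], [0.0, 0.0, 0.0, 1.0]]}
{'t': 0.1, 'joints': array([ 1.14676942,  0.53710024, -0.00440846,  1.53874927,  0.00259148,
        1.06727462, -0.07116942]), 'dq': array([-6.91571308e-04, -1.71724579e-03, -6.39429526e-04,  2.91669235e-05,
        3.05712299e-04, -2.63824971e-04,  5.45659065e-04]), 'tau': array([ 2.80492030e-03, -5.72080600e+01,  9.93915237e-01, -2.52230769e+01,
       -5.61912032e-02,  1.34397662e-02,  5.56838415e-05]), 'position': array([ 227.44139372, -608.33569423,  237.93035647]), 'tcp_rot': array([-3.83819117e-04,  8.21677082e-01, -5.69952797e-01, -6.59340527e-04]), 'force': array([0.4765513 , 0.24144642, 1.07141517]), 'moment': array([-0.05459802, -0.0119066 ,  0.01018815]), 'opening': 88.0412400319146} 18.700000000000003
```

View pics/scene0.png

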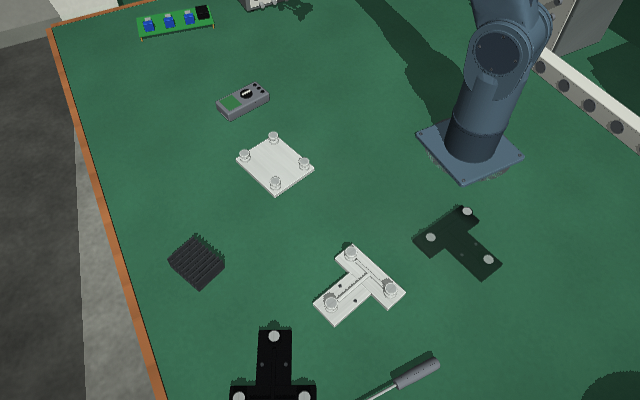

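View pics/top0.png

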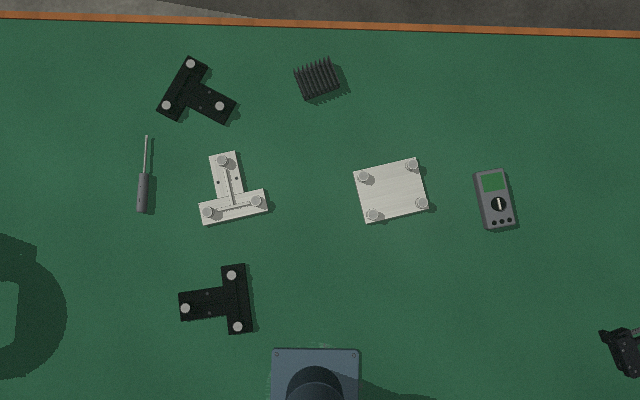

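The top view shows four candidates. The silver T is at (233,190), with pads at about (223,161), (257,201) and (209,212). The black T look-alikes are at (195,92) and (216,300), and the silver rectangular four-pad plate is at (390,190). I choose the silver T, with the stem pointing up the image, and will check it in a crop and measure the pads.

```bash
cat > h.py <<'E'
import numpy as np,cv2
from workcell import manip
def cloud(d,c):
    v,u=np.mgrid[:d.shape[0],:d.shape[1]].astype(float)
    P=np.stack([(u-c['cx'])/c['fx']*d,-(v-c['cy'])/c['fy']*d,-d],-1)
    T=np.array(c['T']); return P@T[:3,:3].T+T[:3,3]
E
python3 - <<'E'
from h import *
for n,roi,px in(("top",(180,140,290,240),[(223,161),(257,201),(209,212)]),("scene",(300,230,420,340),[(331,301),(350,253),(390,288)])):
    z=np.load(f"{n}0.npz");p,d=z['p'],z['d'];W=cloud(d,manip.calibration(n))
    x0,y0,x1,y1=roi
    cv2.imwrite(f"pics/crop_{n}.png",cv2.resize(p[y0:y1,x0:x1,::-1],None,fx=5,fy=5,interpolation=cv2.INTER_CUBIC))
    R=W[y0:y1,x0:x1].reshape(-1,3)
    m=(d[y0:y1,x0:x1].ravel()>0)
    print(n,np.round(np.histogram(R[m,2],bins=range(-10,60,4))[0]))
    for u,v in px:
        c=W[v,u]
        for _ in range(5):
            s=m&(np.hypot(*(R[:,:2]-c[:2]).T)<22)&(R[:,2]>30); c=R[s].mean(0)
        mid=(R[s].max(0)+R[s].min(0))/2
        print((u,v),np.round(c,1),np.round(mid,1),s.sum(),np.round(np.ptp(R[s],axis=0),1))
    b=R[m&(np.abs(R[:,2])<6)]; print('bench',np.median(b[:,2]))
E
```

```text
top [   0  719 5623 1829   55  818 1295  182  140    8   11   94  189    6
    0    0    0]
(223, 161) [574.  247.   38.5] [573.8 247.5  36.8] 99 [25.4 25.9 13.2]
(257, 201) [474.3 157.4  38.5] [474.9 157.7  36.7] 100 [25.6 27.5 11.5]
(209, 212) [443.4 276.9  38.5] [443.4 278.2  38.3] 101 [27.5 28.5  9.6]
bench 0.5949266726697715
scene [  33 2943 6296  461  212 1734  735  282   61   17   38  246   89    1
    0    0    0]
(331, 301) [576.4 248.   36.7] [576.  247.4  36.3] 134 [27.1 26.7  9.7]
(350, 253) [476.1 158.7  36.5] [475.  157.8  35.8] 112 [29.9 28.2 11.6]
(390, 288) [445.1 278.2  36.5] [444.8 277.   36.1] 128 [26.8 28.2 12. ]
bench -1.117789430379787
```

```bash
sleep 1
```

```text
(no output)
```

View pics/crop_top.png

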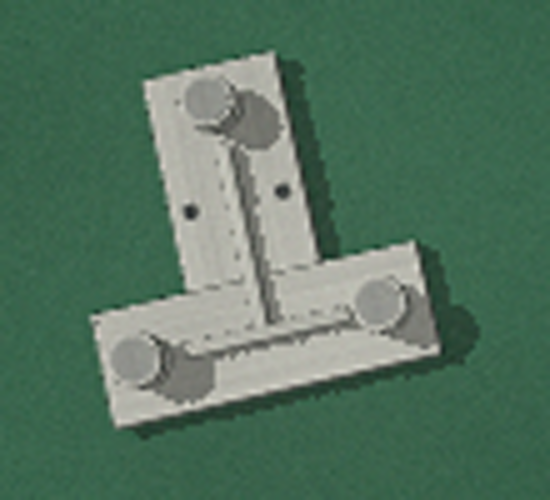

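View pics/crop_scene.png

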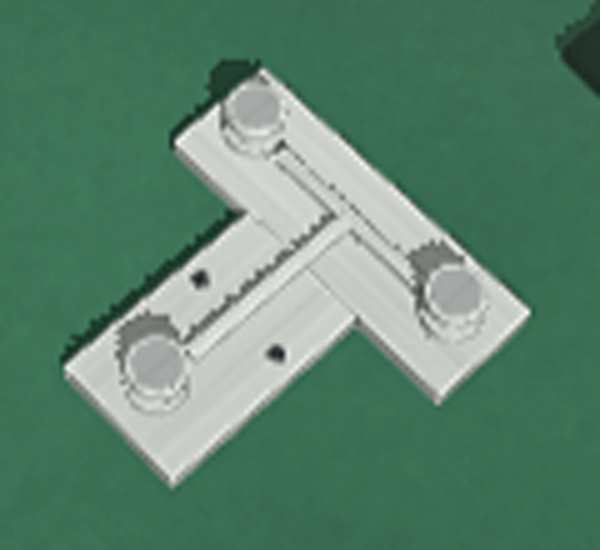

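The crops confirm the silver T. In the top crop the single pad is at the upper stem end (210,100), the right pad at (380,300) and the left pad at (135,360). The two cameras agree within about 2 mm. The spacings are 123.4 mm (124 expected) and 119 mm (120 expected), and the tops are at about 38 mm. Next I fit the plate pose and plan the first traverse.

```bash
cat >> h.py <<'E'
from scipy.spatial.transform import Rotation as Ro
M=np.array([[70,0],[-50,-62],[-50,62.]])
I=np.array([[575.0,247.5],[475.1,158.0],[444.3,277.6]])
a=M-M.mean(0);b=I-I.mean(0)
yaw=np.arctan2((a[:,0]*b[:,1]-a[:,1]*b[:,0]).sum(),(a*b).sum())
Rz=np.array([[np.cos(yaw),-np.sin(yaw)],[np.sin(yaw),np.cos(yaw)]])
F=a@Rz.T+I.mean(0)
def st(): 
    s=manip.read_state(); q=s['tcp_rot']; R=Ro.from_quat([q[1],q[2],q[3],q[0]]).as_matrix(); return s,R
def to(x,y,z):
    s,R=st(); e=np.array([x,y,z])-s['position']; return np.round(R.T@e,1)
E
python3 - <<'E'
from h import *
print(np.degrees(yaw),np.round(F,1)); print(to(*F[0],238)); print(np.round(st()[1],3))
E
```

```text
14.443213748195086 [[575.6 247.7]
 [474.9 157.7]
 [443.9 277.8]]
[-679.8 -626.     0.9]
[[ 0.35  -0.937 -0.001]
 [-0.937 -0.35   0.001]
 [-0.002  0.    -1.   ]]
```

```bash
python3 -m jog '{"fingers":[-1,-1,-1,-1,-1,-1,-1,-1,-1,-1,-1,-1],"dp":[[-12,-11,0],[-25,-23,0],[-25,-23,0],[-25,-23,0],[-25,-23,0],[-25,-23,0],[-25,-23,0],[-25,-23,0],[-25,-23,0],[-25,-23,0],[-25,-23,0],[-25,-23,0]],"rot":[[0,0,0],[0,0,0],[0,0,0],[0,0,0],[0,0,0],[0,0,0],[0,0,0],[0,0,0],[0,0,0],[0,0,0],[0,0,0],[0,0,0]]}' 10; python3 -c "
from h import *
print(to(*F[0],138)); s=st()[0];print(s['t'],s['joints'],s['opening'],s['force'])"
```

```text
t: 1.1
position: [374.4, -245.9, 238.6]
tcp_rot: [0.0, 0.822, -0.57, -0.0]
force: [1.1, -0.7, 0.4]
opening: 10.4
[-391.9 -361.3  100.5]
1.1 [ 0.64336892  0.19997866 -0.18342739  2.04012643  0.04626187  0.90559326
 -0.77815156] 10.410268684963096 [ 1.11718951 -0.67048307  0.35537886]
```

```bash
python3 -m jog '{"fingers":[-1,-1,-1,-1,-1,-1,-1,-1,-1,-1,-1,-1],"dp":[[-26,-24,0],[-26,-24,0],[-26,-24,0],[-26,-24,0],[-26,-24,0],[-26,-24,0],[-26,-24,0],[-26,-24,0],[-26,-24,0],[-26,-24,5],[-26,-24,10],[-26,-24,10]],"rot":[[0,0,0],[0,0,0],[0,0,0],[0,0,0],[0,0,0],[0,0,0],[0,0,0],[0,0,0],[0,0,0],[0,0,0],[0,0,0],[0,0,0]]}' 10; python3 -c "
from h import *
print(to(*F[0],60)); s=st()[0];print(s['t'],s['joints'],s['opening'],s['force'])"
```

```text
t: 2.1
position: [535.4, 147.1, 213.4]
tcp_rot: [-0.0, 0.822, -0.57, 0.0]
force: [0.4, 0.2, 0.8]
opening: 0.4
[-80.1 -72.8 153.4]
2.1 [-0.04321522  0.43616108 -0.39517607  1.79921472  0.20227892  0.94564162
 -1.73730986] 0.4142493269982109 [0.42911179 0.24085001 0.79200458]
```

```bash
python3 -m jog '{"fingers":[-1,-1,-1,-1,-1,-1,-1,-1,-1,-1,-1,-1],"dp":[[-25,-23,10],[-25,-23,15],[-20,-18,20],[-8,-7,25],[-2,-2,25],[0,0,25],[0,0,20],[0,0,9],[0,0,4],[0,0,0],[0,0,0],[0,0,0]],"rot":[[0,0,0],[0,0,0],[0,0,0],[0,0,0],[0,0,0],[0,0,0],[0,0,0],[0,0,0],[0,0,0],[0,0,0],[0,0,0],[0,0,0]]}' 10; python3 - <<'E'
from h import *
print(to(*F[0],42)); s=st()[0];print(s['t'],s['joints'],s['opening'],s['force'])
n="scene";p,d=manip.snapshot(n);cv2.imwrite("pics/s1.png",cv2.resize(p[200:350,260:450,::-1],None,fx=4,fy=4,interpolation=cv2.INTER_CUBIC))
E
```

```text
t: 3.1
position: [576.2, 246.5, 62.1]
tcp_rot: [-0.001, 0.822, -0.57, 0.001]
force: [0.3, -0.1, -0.5]
opening: 0.2
[-1.3  0.2 20.1]
3.1 [-0.24507884  0.74580747 -0.32885613  1.69328957  0.32587507  0.75442242
 -1.94472007] 0.1591927786841463 [ 0.27638453 -0.06953929 -0.48315619]
```

View pics/s1.png

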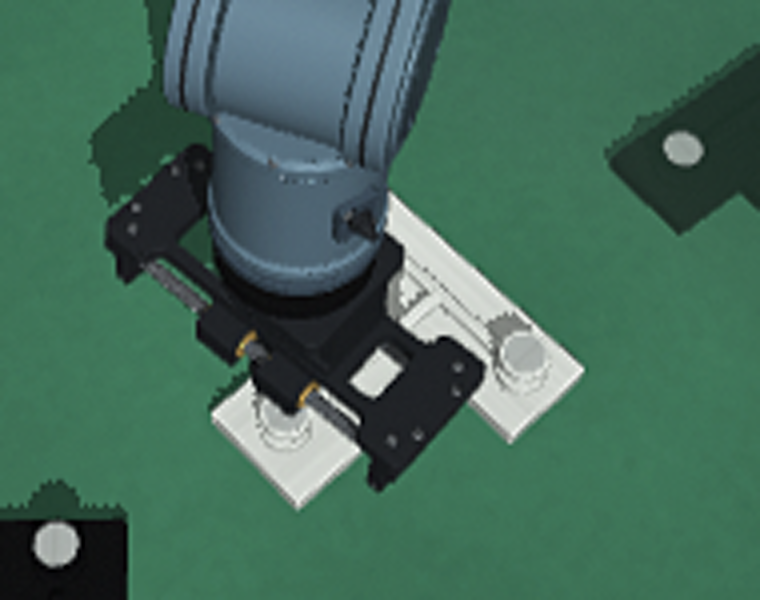

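The crop shows the shut fingers above the single pad (285,415); no other part of the gripper is near the plate. Descending gently.

```bash
python3 -m jog '{"fingers":[-1,-1,-1,-1,-1,-1],"dp":[[-1,0,5],[0,0,6],[0,0,5],[0,0,3],[0,0,1],[0,0,0]],"rot":[[0,0,0],[0,0,0],[0,0,0],[0,0,0],[0,0,0],[0,0,0]]}' 10;  python3 -m jog '{"fingers":[-1,-1,-1,-1],"dp":[[0,0,1],[0,0,1],[0,0,0],[0,0,0]],"rot":[[0,0,0],[0,0,0],[0,0,0],[0,0,0]]}'; python3 -m jog '{"fingers":[-1,-1,-1,-1],"dp":[[0,0,1],[0,0,0.5],[0,0,0],[0,0,0]],"rot":[[0,0,0],[0,0,0],[0,0,0],[0,0,0]]}'
```

```text
t: 3.65
position: [574.6, 246.8, 40.2]
tcp_rot: [0.0, 0.822, -0.57, -0.0]
force: [0.8, 0.2, -0.5]
opening: 0.3
t: 3.98
position: [574.9, 247.0, 38.8]
tcp_rot: [-0.0, 0.822, -0.57, 0.0]
force: [0.5, 0.2, -0.2]
opening: 0.3
t: 4.32
position: [575.1, 247.1, 37.4]
tcp_rot: [-0.0, 0.822, -0.57, 0.0]
force: [-0.3, -0.3, 1.2]
opening: 0.4
```

```bash
python3 -m jog '{"fingers":[-1,-1,-1,-1],"dp":[[0,0,0.5],[0,0,0.5],[0,0,0],[0,0,0]],"rot":[[0,0,0],[0,0,0],[0,0,0],[0,0,0]]}';  python3 -m jog '{"fingers":[-1,-1],"dp":[[0,0,0],[0,0,0]],"rot":[[0,0,0],[0,0,0]]}'; python3 -m jog '{"fingers":[-1,-1],"dp":[[0,0,0],[0,0,0]],"rot":[[0,0,0],[0,0,0]]}'
```

```text
t: 4.65
position: [575.1, 247.1, 36.4]
tcp_rot: [-0.0, 0.822, -0.57, 0.0]
force: [0.8, -0.3, 2.9]
opening: 0.9
t: 4.82
position: [575.1, 247.1, 36.3]
tcp_rot: [-0.0, 0.822, -0.57, 0.0]
force: [1.0, -0.5, 2.9]
opening: 0.4
t: 4.98
position: [575.1, 247.0, 36.3]
tcp_rot: [-0.0, 0.822, -0.57, 0.0]
force: [0.6, 0.3, 3.7]
opening: -0.3
```

Contact is clear: 3 N at about 1.8 mm down, which matches 1.5 N/mm. I press slightly more, dwell, then lift and work out the next shift.

```bash
python3 -m jog '{"fingers":[-1,-1,-1,-1,-1,-1,-1,-1,-1,-1],"dp":[[0,0,0.5],[0,0,0],[0,0,0],[0,0,0],[0,0,0],[0,0,0],[0,0,0],[0,0,0],[0,0,0],[0,0,0]],"rot":[[0,0,0],[0,0,0],[0,0,0],[0,0,0],[0,0,0],[0,0,0],[0,0,0],[0,0,0],[0,0,0],[0,0,0]]}';  python3 -m jog '{"fingers":[-1,-1,-1,-1,-1,-1,-1,-1],"dp":[[0,0,-1],[0,0,-2],[0,0,-5],[0,0,-10],[0,0,-10],[0,0,-6],[0,0,0],[0,0,0]],"rot":[[0,0,0],[0,0,0],[0,0,0],[0,0,0],[0,0,0],[0,0,0],[0,0,0],[0,0,0]]}'; python3 -c "
from h import *
print(to(*F[1],70)); s=st()[0];print(s['joints'])"
```

```text
t: 5.82
position: [575.1, 247.1, 35.8]
tcp_rot: [-0.0, 0.822, -0.57, 0.0]
force: [1.8, -0.9, 3.9]
opening: 0.7
t: 6.48
position: [575.2, 247.0, 70.4]
tcp_rot: [-0.0, 0.822, -0.57, 0.0]
force: [1.0, -0.7, -0.1]
opening: 0.4
[ 48.6 125.3   0.3]
[-0.24345763  0.7336155  -0.3333223   1.69211662  0.32070215  0.76904524
 -1.94233559]
```

```bash
python3 -m jog '{"fingers":[-1,-1,-1,-1,-1,-1,-1,-1,-1,-1,-1,-1],"dp":[[3,8,0],[6,15,0],[9,23,0],[9,24,0],[9,23,0],[6.6,16,0],[4,11,0],[2,5.3,0],[0,0,5],[0,0,8],[0,0,5],[0,0,0]],"rot":[[0,0,0],[0,0,0],[0,0,0],[0,0,0],[0,0,0],[0,0,0],[0,0,0],[0,0,0],[0,0,0],[0,0,0],[0,0,0],[0,0,0]]}'; python3 - <<'E'
from h import *
print(to(*F[1],42)); s=st()[0];print(s['joints'])
for n in ("scene","top"):
    p,d=manip.snapshot(n);cv2.imwrite(f"pics/{n}2.png",p[:,:,::-1])
E
```

```text
t: 7.48
position: [474.1, 158.0, 50.3]
tcp_rot: [0.001, 0.822, -0.57, -0.001]
force: [-0.4, 0.1, -0.4]
opening: 0.2
[ 0.5 -0.6  8.3]
[-0.15444278  0.61281133 -0.3226474   2.02654579  0.35147801  0.55651826
 -1.93587692]
```

View pics/scene2.png

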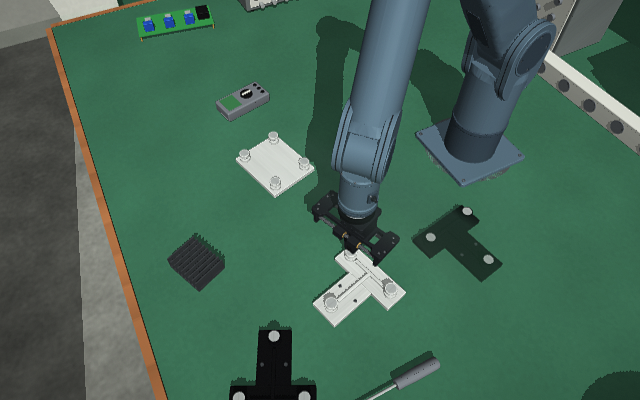

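View pics/top2.png

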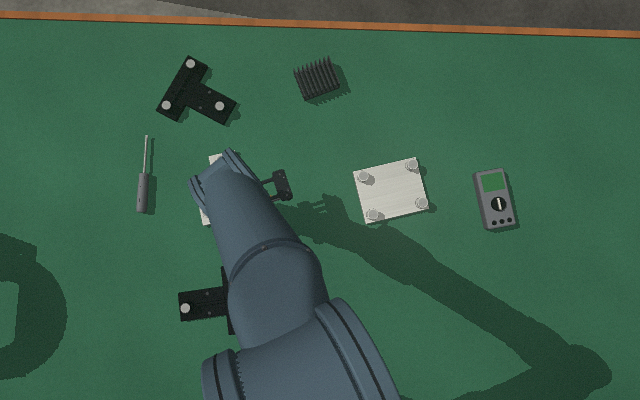

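The plate has not moved: in the scene view its pads are still at (331,301) and (390,288). The gripper is over the right pad at (350,253). Descending.

```bash
python3 -m jog '{"fingers":[-1,-1,-1,-1,-1,-1,-1],"dp":[[0.5,-0.5,4],[0,0,4],[0,0,2],[0,0,1],[0,0,0.5],[0,0,0],[0,0,0]],"rot":[[0,0,0],[0,0,0],[0,0,0],[0,0,0],[0,0,0],[0,0,0],[0,0,0]]}';  python3 -m jog '{"fingers":[-1,-1,-1,-1],"dp":[[0,0,1],[0,0,0.5],[0,0,0],[0,0,0]],"rot":[[0,0,0],[0,0,0],[0,0,0],[0,0,0]]}'
```

```text
t: 8.17
position: [475.2, 157.3, 40.3]
tcp_rot: [-0.0, 0.822, -0.57, 0.0]
force: [-0.1, -1.0, -0.4]
opening: 0.3
t: 8.5
position: [475.1, 157.3, 38.7]
tcp_rot: [0.0, 0.822, -0.57, -0.0]
force: [-0.2, -0.2, -0.4]
opening: 0.5
```

```bash
python3 -m jog '{"fingers":[-1,-1,-1,-1,-1],"dp":[[0,0,0.8],[0,0,0.8],[0,0,0.4],[0,0,0],[0,0,0]],"rot":[[0,0,0],[0,0,0],[0,0,0],[0,0,0],[0,0,0]]}';  python3 -m jog '{"fingers":[-1,-1,-1],"dp":[[0,0,0.5],[0,0,0],[0,0,0]],"rot":[[0,0,0],[0,0,0],[0,0,0]]}'
```

```text
t: 8.92
position: [475.3, 157.3, 36.8]
tcp_rot: [-0.0, 0.822, -0.57, 0.0]
force: [0.4, 0.2, 2.4]
opening: 0.8
t: 9.17
position: [475.3, 157.3, 36.3]
tcp_rot: [-0.0, 0.822, -0.57, 0.0]
force: [0.7, -0.4, 2.5]
opening: 0.5
```

```bash
python3 -m jog '{"fingers":[-1,-1,-1,-1,-1,-1,-1,-1,-1,-1,-1],"dp":[[0,0,0.5],[0,0,0],[0,0,0],[0,0,0],[0,0,0],[0,0,0],[0,0,0],[0,0,0],[0,0,0],[0,0,0],[0,0,0]],"rot":[[0,0,0],[0,0,0],[0,0,0],[0,0,0],[0,0,0],[0,0,0],[0,0,0],[0,0,0],[0,0,0],[0,0,0],[0,0,0]]}';  python3 -m jog '{"fingers":[-1,-1,-1,-1,-1,-1,-1,-1],"dp":[[0,0,-1],[0,0,-2],[0,0,-5],[0,0,-10],[0,0,-10],[0,0,-6],[0,0,0],[0,0,0]],"rot":[[0,0,0],[0,0,0],[0,0,0],[0,0,0],[0,0,0],[0,0,0],[0,0,0],[0,0,0]]}'; python3 -c "
from h import *
print(to(*F[2],70)); s=st()[0];print(s['joints'])"
```

```text
t: 10.08
position: [475.3, 157.3, 35.7]
tcp_rot: [-0.0, 0.822, -0.57, 0.0]
force: [-0.2, 0.1, 4.9]
opening: 0.3
t: 10.75
position: [475.6, 157.3, 70.3]
tcp_rot: [-0.0, 0.822, -0.57, 0.0]
force: [0.3, 0.9, -0.7]
opening: 0.2
[-123.9  -12.5    0.3]
[-0.13707126  0.57699484 -0.34158738  2.02117206  0.33239828  0.59495069
 -1.91810788]
```

```bash
python3 -m jog '{"fingers":[-1,-1,-1,-1,-1,-1,-1,-1,-1,-1,-1,-1],"dp":[[-8,-1,0],[-16,-1.5,0],[-23,-2.5,0],[-24,-2.5,0],[-23,-2.5,0],[-16,-1.5,0],[-10,-1,0],[-4,0,0],[0,0,5],[0,0,8],[0,0,6],[0,0,0]],"rot":[[0,0,0],[0,0,0],[0,0,0],[0,0,0],[0,0,0],[0,0,0],[0,0,0],[0,0,0],[0,0,0],[0,0,0],[0,0,0],[0,0,0]]}'; python3 - <<'E'
from h import *
print(to(*F[2],42)); s=st()[0];print(s['joints'])
for n in ("scene",):
    p,d=manip.snapshot(n);cv2.imwrite("pics/s3.png",cv2.resize(p[200:350,260:450,::-1],None,fx=4,fy=4,interpolation=cv2.INTER_CUBIC))
E
```

```text
t: 11.75
position: [443.0, 275.8, 49.0]
tcp_rot: [0.002, 0.821, -0.571, -0.0]
force: [-0.2, -1.0, -0.0]
opening: 0.5
[-1.5 -1.6  7. ]
[-0.39363067  0.64017129 -0.31961238  1.97028198  0.34666812  0.58695011
 -2.16055879]
```

View pics/s3.png

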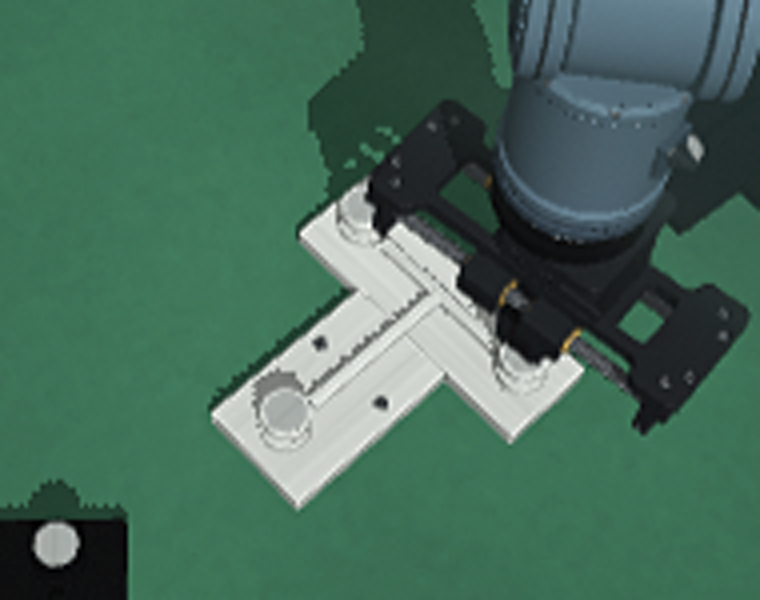

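The crop shows the plate unmoved, its corners still at (297,508) and (583,370). The fingers are over the left pad (520,355), and the gripper's body is well above the other pads. Last touch.

```bash
python3 -m jog '{"fingers":[-1,-1,-1,-1,-1,-1,-1],"dp":[[-0.5,-1,3],[0,0,3],[0,0,2],[0,0,1],[0,0,0.5],[0,0,0],[0,0,0]],"rot":[[0,0,0],[0,0,0],[0,0,0],[0,0,0],[0,0,0],[0,0,0],[0,0,0]]}';  python3 -m jog '{"fingers":[-1,-1,-1,-1],"dp":[[0,0,0.5],[0,0,0.5],[0,0,0],[0,0,0]],"rot":[[0,0,0],[0,0,0],[0,0,0],[0,0,0]]}'
```

```text
t: 12.38
position: [444.2, 278.7, 41.3]
tcp_rot: [-0.0, 0.822, -0.57, 0.0]
force: [-0.2, 0.0, -0.5]
opening: 0.4
t: 12.72
position: [444.2, 278.6, 40.2]
tcp_rot: [0.0, 0.822, -0.57, -0.0]
force: [-0.4, 0.6, 0.5]
opening: 0.3
```

```bash
python3 -m jog '{"fingers":[-1,-1,-1,-1,-1,-1],"dp":[[0.7,0,0.8],[0,0,0.8],[0,0,0.8],[0,0,0.6],[0,0,0],[0,0,0]],"rot":[[0,0,0],[0,0,0],[0,0,0],[0,0,0],[0,0,0],[0,0,0]]}';  python3 -m jog '{"fingers":[-1,-1,-1],"dp":[[0,0,0.5],[0,0,0.3],[0,0,0]],"rot":[[0,0,0],[0,0,0],[0,0,0]]}'
```

```text
t: 13.22
position: [444.5, 277.9, 37.2]
tcp_rot: [0.0, 0.822, -0.57, 0.0]
force: [0.4, -0.6, 1.3]
opening: 0.5
t: 13.47
position: [444.5, 277.9, 36.4]
tcp_rot: [0.0, 0.822, -0.57, 0.0]
force: [0.7, -2.0, 3.3]
opening: 0.6
```

```bash
python3 -m jog '{"fingers":[-1,-1,-1,-1,-1,-1,-1,-1,-1,-1,-1],"dp":[[0,0,0.6],[0,0,0],[0,0,0],[0,0,0],[0,0,0],[0,0,0],[0,0,0],[0,0,0],[0,0,0],[0,0,0],[0,0,0]],"rot":[[0,0,0],[0,0,0],[0,0,0],[0,0,0],[0,0,0],[0,0,0],[0,0,0],[0,0,0],[0,0,0],[0,0,0],[0,0,0]]}';  python3 -m jog '{"fingers":[-1,-1,-1,-1,-1,-1,-1,-1,-1,-1,-1,-1],"dp":[[0,0,-1],[0,0,-2],[0,0,-5],[0,0,-10],[0,0,-20],[0,0,-25],[0,0,-25],[0,0,-20],[0,0,-15],[0,0,-5],[0,0,0],[0,0,0]],"rot":[[0,0,0],[0,0,0],[0,0,0],[0,0,0],[0,0,0],[0,0,0],[0,0,0],[0,0,0],[0,0,0],[0,0,0],[0,0,0],[0,0,0]]}'
python3 -m jog '{"fingers":[-1,-1,-1,-1,-1,-1,-1,-1,-1,-1,-1,-1],"dp":[[10,4,0],[20,8,0],[25,9,0],[25,9,0],[25,9,0],[25,9,0],[25,9,0],[25,9,0],[25,5,0],[20,0,0],[10,0,0],[0,0,0]],"rot":[[0,0,0],[0,0,0],[0,0,0],[0,0,0],[0,0,0],[0,0,0],[0,0,0],[0,0,0],[0,0,0],[0,0,0],[0,0,0],[0,0,0]]}'
python3 - <<'E'
from h import *
for n,roi,px in(("top",(180,140,290,240),[(223,161),(257,201),(209,212)]),("scene",(300,230,420,340),[(331,301),(350,253),(390,288)])):
    p,d=manip.snapshot(n);W=cloud(d,manip.calibration(n)); cv2.imwrite(f"pics/end_{n}.png",p[:,:,::-1])
    x0,y0,x1,y1=roi
    R=W[y0:y1,x0:x1].reshape(-1,3); m=(d[y0:y1,x0:x1].ravel()>0)
    for u,v in px:
        c=W[v,u]
        for _ in range(5):
            s=m&(np.hypot(*(R[:,:2]-c[:2]).T)<22)&(R[:,2]>30); c=R[s].mean(0)
        print((u,v),np.round(c,1),s.sum())
E
```

```text
t: 14.38
position: [444.5, 277.9, 35.8]
tcp_rot: [0.0, 0.822, -0.57, 0.0]
force: [-0.0, -1.7, 4.0]
opening: 0.4
t: 15.38
position: [444.2, 277.9, 163.6]
tcp_rot: [0.0, 0.822, -0.57, -0.0]
force: [-0.5, 0.2, -0.5]
opening: 0.4
t: 16.38
position: [460.1, 30.4, 163.0]
tcp_rot: [0.001, 0.82, -0.572, -0.0]
force: [-0.3, 0.8, 0.3]
opening: 0.3
(223, 161) [574.1 247.2  38.1] 98
(257, 201) [445.3 110.3 270.5] 295
(209, 212) [443.4 277.   38.4] 101
(331, 301) [576.5 248.3  36.7] 138
(350, 253) [476.1 158.4  36.6] 107
(390, 288) [445.4 278.   36.5] 127
```

View pics/end_scene.png

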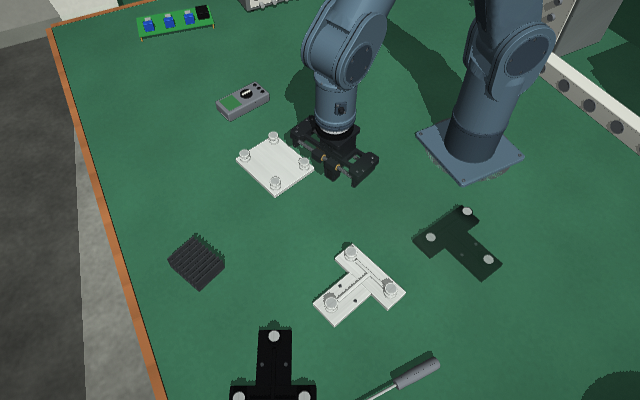

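The plate is where it was, to within 0.5 mm, and the gripper is clear at z 163 mm. Handing in.

```bash
python3 -m jog '{"fingers":[-1,-1,-1],"dp":[[0,0,0],[0,0,0],[0,0,0]],"rot":[[0,0,0],[0,0,0],[0,0,0]]}'; python3 -c "
from workcell import manip
print(manip.close_job())"
```

```text
t: 16.73
position: [460.0, 34.2, 163.8]
tcp_rot: [-0.0, 0.822, -0.569, -0.0]
force: [0.1, -0.3, -0.3]
opening: 0.3
the job is handed in; nothing more can be done
None
```

I touched off the silver T-plate's pads in the order asked: single, right, then left. Each pad was pressed with shut fingers to about 2.2 mm (4–5 N) and held for about 0.9 s. The job was handed in at about 16.7 s, with the gripper 164 mm above the bench and clear of the plate.

**Plate position:** yaw is about 14.4°, with the pad centres fitted at (575.6, 247.7), (474.9, 157.7) and (443.9, 277.8) mm. The TCP rested within about 1 mm of each.

**Last checks:** the scene camera saw all three pads within 0.5 mm of where they started and back at full height. The top camera agreed for the single and left pads. Its reading for the right pad was invalid because the arm blocked the view, so only the scene camera confirms that pad.

**Side force:** on the left pad the sensor read up to about 2 N sideways. Sensor noise is about 1 N, and no movement of the plate followed.

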